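# Close the petri dish carrier

### The arm

A 6-joint arm with a two-finger parallel gripper is mounted at the origin on a cart in front of the work surface, level with it; the furniture and walls round the work are solid. World frame = base frame: x ahead of the robot, y to its left, z up, the work surface at z = 0. Lengths are in m, angles in rad, forces in N, time in s.
With the tool pointing down it reaches from about 0.325 to 0.75 m from the base axis. Payload 7.6 kg.
Tool frame: the origin (TCP) lies between the finger pads; the fingertips stand 19 mm ahead of it and the grasp point (between the pads) is the TCP (manip.tip_extent is the distance from the TCP to the fingertips, in m); z points along the fingers, y is the line along which they close (so a half turn about z gives the same grasp; the last joint's range is limited). The gripper opens to 85 mm and grips with 20 to 120 N. Pads are 22 mm wide; open, the fingers measure 114 mm over their backs; the gripper's body (76 mm by 85 mm) begins 54 mm behind the grasp point. The pads swing forward as they close: fully open they stand 13 mm farther back than shut.
Start: joints at [-1.276, 0.052, 1.401, -0, 1.689, -0.07], TCP at [0.187, -0.49, 0.25] pointing down, gripper open.
Joint ranges: [-2.9, 2.9], [-0.91, 2.17], [0.12, 2.37], [-1.06, 4.2], [0.26, 2.73], [-2.93, 2.93]. Speed limits (rad/s): [2.57, 2.57, 3.01, 3.14, 3.14, 3.14].

### API

Orientations are given as a rotation vector (axis times angle).
In Python, from rig import manip gives the robot as it stands.
- The arm moves only by the shell command python3 -m inch 'ROWS'. ROWS is JSON, a list of rows, each a list of 3 entries, a list of its own where there are three numbers: the shift along the tool's x, y, z in m, then the turn, a rotation vector about the tool's x, y, z in rad, then the opening in per cent of the stroke, from 0 (shut) to 100 (fully open). A call has 1 to 10 rows; each row shifts and turns the commanded pose from where the row before left it, along the tool's axes as they then stand; what a row does not reach is not made up. A row lasts 1/12 s, in which the tool goes at most 41.7 mm and 7.16 degrees, less where a joint would pass 70% of its speed; a pose out of reach is approached as far as the arm can. A call with a gripper value outside its range is refused whole. The fingers move at their own pace and stop on an object; the grip force is fixed at half the most. Time passes only in rows, so rows that do not move let the fingers close. It gives the time, the measured TCP pose, the force, the opening and the grip force at its end, in the units of the state.
- manip.observe(): the state, without advancing time (a new reading comes with each control period).
- manip.get_image(name): name is "scene" or "top"; returns a dict with "frame" (420x560x3 uint8, blue, green, red), "mtx" (3x3 intrinsics, pixels), "distortion" ([k1, k2, p1, p2, k3] as OpenCV has them; the pictures are not rectified), "origin" and "attitude" of the camera in the world. Camera axes: x right, y down, z forward; pixel columns grow to the right and rows downward; lengths in m; the calibration is good to about 2 mm. A picture is of the moment at which its call begins. There is no depth.
- manip.job_done(): hands the job in; it is judged then, once.
Trained networks look in a picture, given as the dict that the camera call returned (one of the last four; its "shot" number tells which), for a name from the list of things; names that differ only in an ending like _2 or _b are one class to them, and where a whole thing is asked for, a point or a joint stands for the part that bears it (a point fixed in the world has none). Each returns a list of dicts, best first, with "score" (0 to 1); they miss things now and then, are a little off and sometimes report something else, mostly with a low value. They report only what shows in the picture. A call takes as long as a camera call.
- manip.recognise(query, picture): "bbox" ([left, top, right, bottom] in pixels, round what is visible of it).
- manip.regions_of(query, picture): "pixels" (420x560 bool, what is visible of it) and "bbox" ([left, top, right, bottom] in pixels, round what is visible of it).
- manip.landmark_of(query, picture): "location" ([row, column] in pixels: a listed point, or the origin of a listed thing).
The state is a dict: "time": time; "q": joint angles; "dq": joint speeds; "joint_efforts": joint torques, N m; "position": TCP position; "eef_rot": TCP orientation; "wrist_force": force on the tool from outside, world axes, zero at the start; "moment": the same for the moment, N m; "opening": opening from 0.0 (shut) to 1.0 (fully open); "grip_force": force on a finger pad.
Only numpy, scipy, OpenCV 4.12 (cv2) and the standard library are available. Lean on these libraries where they do the work, as an engineer would, in place of code of your own. Each camera call takes 0.05 s, during which the arm holds its last target. There are 200 camera calls.

### The job

Close up the open petri dish carrier on the worktop for transport: first push its upright hold-down flap over until it lies flat over the dishes, then swing the hinged cover over and press it fully shut. Do it with gentle pushes of the fingers: leave the dishes in their pockets, do not pick anything up, and do not disturb the jar and the two small vials standing around the carrier.

Things in the scene. Friction and masses are not known exactly. Their poses are not given: they have to be found in the camera images.
- carrier: Low open-topped grey plastic box, fixed on the worktop, 150 (its x) by 160 (its y) by 50 mm high, walls and floor 6 mm. Origin at the centre of its underside; x points to the side where the cover is hinged (roughly away from the robot), y to the side where the flap is hinged (roughly the robot's left), z up. Inside are four pockets, three of them holding petri dishes.
- flap (a joint): Angle of the hold-down flap: 0 = flat inside the carrier over the dishes (its stop), about 1.57 = upright as found, at most 1.8. Hinged inside the carrier's +y wall, along the carrier's x. Folds down when pushed from outside (+y side) toward -y, then down. Friction hinge: stays where it is left; about 1 N at the free edge moves it.
- flap_hinge (a point): Middle of the flap's hinge line: in the carrier's frame x 0, y 71 mm, z 36 mm. The flap is a grey metal plate, 64 mm long along the hinge, 122 mm from hinge to free edge, 4 mm thick, centred on this line. Axes turn with the flap: x along the hinge, -y toward the free edge.
- flap_edge (a point): Middle of the flap's free edge, 122 mm from its hinge line, half-way through its thickness. Same axes as flap_hinge.
- cover (a joint): Angle of the cover: 0 = fully shut on the rim (its stop; top face 56 mm above the worktop), 1.57 = upright, at most 2.0; found open, leaning back. Hinged on the rim of the carrier's +x wall, along the carrier's y. Shuts when pushed from behind (+x side) toward -x, then down. Friction hinge: stays where it is left, does not fall; about 2 N at the free edge moves it. An upright flap blocks it.
- cover_hinge (a point): Middle of the cover's hinged edge, half-way through the plate, 3 mm off the hinge axis, which runs at x 76, z 50 mm in the carrier's frame. The cover is a flat white plate, 160 mm wide, 151 mm from hinge to free edge, 6 mm thick (its underside lies on the axis), with a small 8 mm tab at the free edge. Axes turn with the cover: y along the hinge, -x toward the free edge.
- cover_edge (a point): Middle of the cover's free edge (without the tab), 151 mm from the hinge, half-way through the plate. Same axes as cover_hinge.
- petri_2: Closed petri dish, 57 mm across, 15 mm high, loose in a pocket of the carrier (30 g); stays there. Origin at the centre of its underside.
- petri_3: As petri_2, in another pocket.
- petri_4: As petri_2, in another pocket.
- salt_jar: White screw-top jar, 68 mm across, 90 mm high, on the worktop beside the carrier's -y side. Not to be disturbed. Origin at the centre of its underside.
- amber_vial: Small brown glass vial with a white screw cap, 25 mm across, 54 mm high, on the worktop beside the carrier's +y side. Not to be disturbed. Origin at the centre of its underside.
- vial: Small white vial with a screw cap, 25 mm across, 60 mm high, on the worktop beside the carrier's -y side, farther back. Not to be disturbed. Origin at the centre of its underside.

How it is judged:
On the way, in this order (a step that is already met when the one before it is completed fails the run):
1. the flap lies flat over the dishes while the cover is still open (value of joint flap below 0.1 rad and value of joint cover above 1 rad), for 0.2 s.
2. the cover is shut over the flat flap (value of joint flap below 0.1 rad and value of joint cover below 0.05 rad), for 0.2 s.
At the end, for the whole second after the job is handed in: The flap is flat (joint under 0.1 rad), the cover fully shut (joint under 0.05 rad, about 7 mm at its edge) and at rest, and the three dishes lie in the carrier (underside less than 12 mm above the carrier's underside) (all of step 2 and value of joint cover above -0.05 rad and velocity of joint cover between -0.1 and 0.1 rad/s and z of each of petri_2, petri_3, petri_4 in the frame of carrier below 0.012 m); the robot touches nothing.
It fails at once if the cover is swung over while the flap still stands up (value of joint cover below 1 rad and value of joint flap above 0.2 rad).
It fails at once if a dish is lifted (height (world z) of any of petri_2, petri_3, petri_4 above 0.02 m).
It fails at once if the jar or a vial is moved by more than 20 mm (or lifted) (distance of any of salt_jar, amber_vial, vial from where it was at the start of the episode above 0.02 m).
It fails at once if the jar or a vial is tipped (angle between any of salt_jar, amber_vial, vial's own z axis and vertical above 0.4 rad).
It fails at once if the flap, the cover or the box is handled roughly or squeezed (more than 50 N) (contact force between the arm and carrier above 50 N).
It also fails if it takes over 56 s, if anything falls off the work surface, if the arm or the gripper's body presses on something with over 40 N, if the wrist force passes 120 N, or if a joint passes its speed limit or range.

## Working session

There is one attempt and no reset: what is moved stays moved. The work goes in short steps, Python scripts to look and compute and a shell command to move; the robot and the scene stay as the last step left them, time stands still between calls to the robot, and variables do not carry over. Pictures are saved under pics/ and viewed, at most 10 in all, crops included, and the job is handed in when it is done.

```bash
mkdir -p pics; cat > h.py <<'E'
import numpy as np,cv2
from scipy.spatial.transform import Rotation as R
from rig import manip
def att(p):
    a=np.array(p['attitude'],float); return a if a.shape==(3,3) else (R.from_rotvec(a).as_matrix() if a.size==3 else R.from_quat(a).as_matrix())
def ray(p,rc):
    u=cv2.undistortPoints(np.array([[[rc[1],rc[0]]]],float),np.array(p['mtx'],float),np.array(p['distortion'],float))[0,0]
    return np.array(p['origin'],float),att(p)@np.array([u[0],u[1],1.])
def onz(p,rc,z):
    o,d=ray(p,rc); return o+d*(z-o[2])/d[2]
def tri(ps,rcs):
    A=np.zeros((3,3));b=np.zeros(3)
    for p,rc in zip(ps,rcs):
        o,d=ray(p,rc);d=d/np.linalg.norm(d);M=np.eye(3)-np.outer(d,d);A+=M;b+=M@o
    x=np.linalg.solve(A,b); return x
def proj(p,X):
    Rm=att(p).T; return cv2.projectPoints(np.array(X,float).reshape(-1,1,3),cv2.Rodrigues(Rm)[0],-Rm@np.array(p['origin'],float),np.array(p['mtx'],float),np.array(p['distortion'],float))[0][:,0]
E
python3 - <<'E'
from h import *
np.set_printoptions(precision=4,suppress=True)
s=manip.get_image("scene");t=manip.get_image("top")
cv2.imwrite('pics/a.png',np.hstack([s['frame'],t['frame']])[:, :]) if 0 else [cv2.imwrite(f'pics/{n}.png',p['frame']) for n,p in(('s',s),('t',t))]
print(s['attitude'],s['origin'],t['origin'],manip.tip_extent,manip.observe())
for q in ['carrier','flap_hinge','flap_edge','cover_hinge','cover_edge','salt_jar','amber_vial','vial','petri_2']:
    r=[manip.landmark_of(q,p) for p in (s,t)]
    print(q,[[ (np.round(x['location'],1).tolist(),round(x['score'],2)) for x in y[:3]] for y in r])
    if r[0] and r[1]: print('   tri',tri((s,t),(r[0][0]['location'],r[1][0]['location'])))
    for p,y in zip((s,t),r):
        if y: print('   z0',onz(p,y[0]['location'],0))
E
```

```text
[-1.2811  2.3215 -0.8932] [0.0014 0.2466 0.7709] [ 0.3531 -0.1219  0.9669] 0.019 {'time': 0.1, 'q': array([-1.2763,  0.0528,  1.4016, -0.    ,  1.6886, -0.0703]), 'dq': array([ 0.001 , -0.0005, -0.0023,  0.0022,  0.0009,  0.0005]), 'joint_efforts': array([  0.0017, -38.2582, -36.0986,  -0.    ,   0.0048,  -0.    ]), 'position': array([ 0.1872, -0.4902,  0.2496]), 'eef_rot': array([-3.0881, -0.5696,  0.0003]), 'wrist_force': array([ 0.1431, -0.7403, -0.9742]), 'moment': array([ 0.0282, -0.0011, -0.0228]), 'grip_force': 0.0, 'opening': 1.000397198039464}
carrier [[([247.6, 259.3], 0.6)], [([229.3, 233.1], 0.76), ([244.7, 223.7], 0.44)]]
   tri [ 0.5012 -0.0278  0.0048]
   z0 [ 0.5011 -0.0322  0.    ]
   z0 [ 0.5048 -0.0244  0.    ]
flap_hinge [[([262.6, 250.4], 0.33)], [([223.6, 206.0], 0.69)]]
   tri [0.4989 0.0219 0.0058]
   z0 [0.4777 0.0034 0.    ]
   z0 [0.5217 0.0429 0.    ]
flap_edge [[([207.7, 233.9], 0.61)], [([217.4, 204.6], 0.68), ([229.4, 235.6], 0.63)]]
   tri [0.5065 0.0177 0.1542]
   z0 [ 0.6304 -0.0413  0.    ]
   z0 [0.5375 0.0463 0.    ]
cover_hinge [[([206.8, 240.9],
[... 459 characters left out ...]
  z0 [ 0.5688 -0.172   0.    ]
   z0 [ 0.5605 -0.1688  0.    ]
amber_vial [[([260.2, 200.4], 0.8)], [([195.5, 237.8], 0.54), ([220.0, 187.5], 0.49)]]
   tri [ 0.6672  0.0139 -0.2216]
   z0 [0.5385 0.0891 0.    ]
   z0 [ 0.5905 -0.0376  0.    ]
vial [[([190.6, 276.4], 0.76), ([238.3, 232.8], 0.73), ([148.1, 230.0], 0.38)], [([180.9, 284.0], 0.43)]]
   tri [ 0.6252 -0.1552 -0.0016]
   z0 [ 0.6245 -0.1539  0.    ]
   z0 [ 0.6242 -0.1557 -0.    ]
petri_2 [[([265.9, 248.7], 0.96), ([226.6, 262.6], 0.95), ([237.7, 233.7], 0.54)], [([243.0, 223.5], 0.94), ([214.9, 250.5], 0.69), ([211.5, 218.6], 0.62)]]
   tri [ 0.4758  0.0044 -0.0108]
   z0 [ 0.4724  0.0105 -0.    ]
   z0 [ 0.4717 -0.0002  0.    ]
```

```bash
python3 - <<'E'
import cv2
for n,(a,b,c,d) in (('s',(110,310,150,340)),('t',(140,290,150,340))):
    i=cv2.imread(f'pics/{n}.png')[a:b,c:d]; cv2.imwrite(f'pics/{n}c.png',cv2.resize(i,None,fx=3.5,fy=3.5 if n=='t' else 3,interpolation=cv2.INTER_CUBIC))
E
```

```text
(no output)
```

View pics/sc.png

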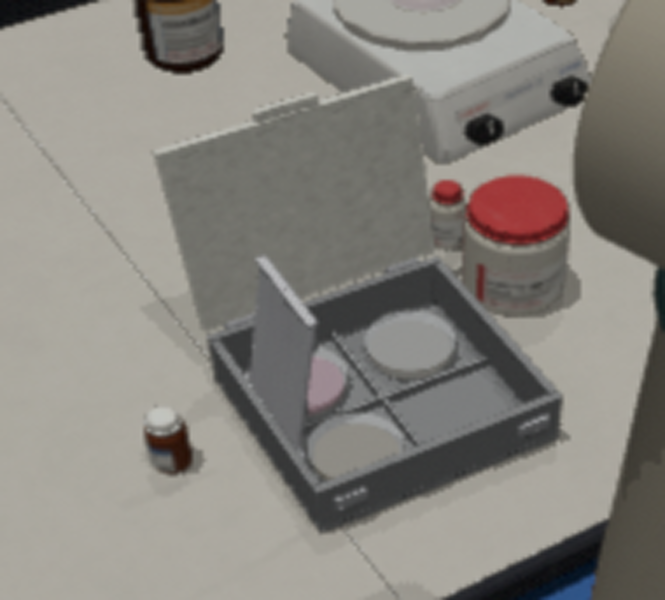

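View pics/tc.png

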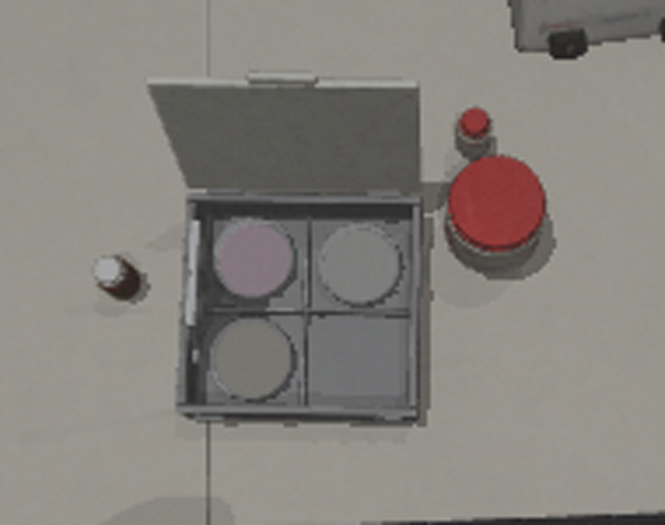

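The scene crop shows the carrier with its upright flap on the left (free edge at about col 234, row 208). The cover leans back (edge at about row 145, col 229), the amber vial is to the left, and the jar and white vial are to the right. The top view agrees: flap edge at (217, 205), cover edge at (163, 234). The landmarks I'm using match, except the amber vial in the top view, where I take the second hit. Next I fit the carrier pose.

```bash
python3 - <<'E'
from h import *
from scipy.optimize import least_squares
np.set_printoptions(precision=4,suppress=True)
s=manip.get_image("scene");t=manip.get_image("top")
hx,hy=.075,.08
c=lambda x,y:(x,y,.05)
obsT={c(-hx,hy):(180,406),c(-hx,-hy):(420,408),c(hx,hy):(188,197),c(hx,-hy):(420,197)}
obsS={c(-hx,hy):(315,487),c(-hx,-hy):(560,400),c(hx,-hy):(437,262),c(hx,hy):(212,345)}
def model(p):
    x,y,a,f,k=p; B=lambda P:R.from_euler('z',a).apply(P)+[x,y,0]
    fe=(0,.071-.122*np.cos(f),.036+.122*np.sin(f))
    ce=(.076-.151*np.cos(k)+.003*np.sin(k),0,.05+.151*np.sin(k)+.003*np.cos(k))
    return B,fe,ce
def res(p):
    B,fe,ce=model(p);r=[]
    for cam,o,sy,off in((t,obsT,3.5,140),(s,obsS,3,110)):
        for P,(u,v) in o.items(): r.append(proj(cam,B(np.array(P)))[0]-[150+u/3.5,off+v/sy])
    for cam,P,rc in((t,fe,(217.4,204.6)),(s,fe,(207.7,233.9)),(t,ce,(163.3,234.5)),(s,ce,(144.8,228.7))):
        r.append(proj(cam,B(np.array(P)))[0]-[rc[1],rc[0]])
    return np.ravel(r)
o=least_squares(res,[.505,-.03,0,1.57,1.8],loss='soft_l1')
print(o.x);print(res(o.x).reshape(-1,2))
B,fe,ce=model(o.x);print('fe',B(np.array(fe)),'ce',B(np.array(ce)),'fh',B(np.array((0,.071,.036))),'ch',B(np.array((.076,0,.05))))
print('amber',onz(t,(220,187.5),.05), manip.landmark_of('amber_vial',s)[0])
yaw=o.x[2]; st=manip.observe(); print(R.from_rotvec(st['eef_rot']).as_matrix())
E
```

```text
[ 0.5036 -0.0355 -0.053   1.4254  1.7888]
[[-1.3666  1.8849]
 [-0.9298  2.4492]
 [-0.2781 -1.3013]
 [ 0.1924 -0.3518]
 [ 0.845   2.1016]
 [ 1.7384 -1.421 ]
 [ 0.6775 -2.5323]
 [-1.367  -3.3223]
 [ 0.6386  0.5508]
 [-1.2207 -1.1991]
 [-3.8357 -2.0519]
 [ 2.5683  1.3267]]
fe [0.5064 0.0177 0.1567] ce [ 0.615  -0.0414  0.1968] fh [0.5073 0.0354 0.036 ] ch [ 0.5794 -0.0396  0.05  ]
amber [0.5232 0.0782 0.05  ] {'location': [263.8, 202.0], 'score': 0.55}
[[ 0.9342  0.3568  0.    ]
 [ 0.3568 -0.9342 -0.    ]
 [ 0.      0.     -1.    ]]
```

```bash
python3 -m inch '[[[0,0,0],[0,0,0.105],0],[[0,0,0],[0,0,0.105],0],[[0,0,0],[0,0,0.105],0],[[0,0,0],[0,0,0.105],0],[[0.018,-0.036,0],[0,0,0],0],[[0.018,-0.036,0],[0,0,0],0],[[0.018,-0.036,0],[0,0,0],0],[[0.018,-0.036,0],[0,0,0],0],[[0.018,-0.036,0],[0,0,0],0],[[0.018,-0.036,0],[0,0,0],0]]'
```

```text
time: 1.98
position: [0.3075, -0.279, 0.2504]
eef_rot: [3.14, -0.088, 0.001]
wrist_force: [1.0, 0.3, 0.5]
opening: 0.004
grip_force: 0.0
```

```bash
python3 -m inch '[[[0.018,-0.036,0],[0,0,0],0],[[0.018,-0.036,0],[0,0,0],0],[[0.018,-0.036,0],[0,0,0],0],[[0.018,-0.036,0],[0,0,0],0],[[0.018,-0.036,0],[0,0,0],0],[[0.018,-0.036,0],[0,0,0],0],[[0.018,-0.036,0],[0,0,0],0],[[0.018,-0.036,0],[0,0,0],0],[[0.018,-0.036,0],[0,0,0],0],[[0,0,0],[0,0,0],0]]'
```

```text
time: 2.82
position: [0.4883, 0.039, 0.2495]
eef_rot: [-3.139, 0.077, 0.001]
wrist_force: [0.9, -0.6, 0.6]
opening: 0.002
grip_force: 0.0
```

```bash
python3 -m inch '[[[0.008,-0.02,0],[0,0,0],0],[[0.009,-0.018,0],[0,0,0],0],[[0,0,0.035],[0,0,0],0],[[0,0,0.035],[0,0,0],0],[[0,0,0.035],[0,0,0],0],[[0,0,0],[0,0,0],0],[[0,0,0],[0,0,0],0]]' ; python3 - <<'E'
from h import *
[cv2.imwrite('pics/b.png',cv2.resize(manip.get_image("scene")['frame'][90:310,130:350],None,fx=2.6,fy=2.6,interpolation=2))]
E
```

```text
time: 3.4
position: [0.5049, 0.0706, 0.1444]
eef_rot: [3.14, -0.087, -0.006]
wrist_force: [0.0, -0.3, 0.6]
opening: -0.003
grip_force: 0.0
```

View pics/b.png

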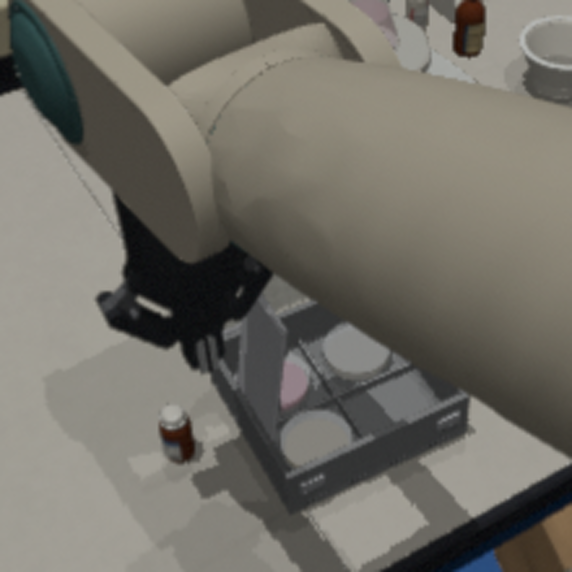

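The picture shows the closed fingertips just outside the flap on its +y side (about (205, 350) in the crop), clear of the amber vial. I push along the flap's arc.

```bash
python3 -m inch '[[[0,0.012,0.001],[0,0,0],0],[[0,0.012,0.001],[0,0,0],0],[[0,0.010,0.001],[0,0,0],0],[[0,0.010,0.002],[0,0,0],0],[[0,0.010,0.002],[0,0,0],0],[[0,0.009,0.004],[0,0,0],0],[[0,0.009,0.005],[0,0,0],0],[[0,0.008,0.005],[0,0,0],0],[[0,0.007,0.007],[0,0,0],0],[[0,0.007,0.008],[0,0,0],0]]'
```

```text
time: 4.28
position: [0.5005, -0.0238, 0.1086]
eef_rot: [3.14, -0.087, 0.0]
wrist_force: [-0.3, 0.3, 0.5]
opening: 0.002
grip_force: 0.3
```

```bash
python3 -m inch '[[[0,0.006,0.008],[0,0,0],0],[[0,0.005,0.009],[0,0,0],0],[[0,0.004,0.009],[0,0,0],0],[[0,0.002,0.008],[0,0,0],0],[[0,0.001,0.006],[0,0,0],0],[[0,0,0],[0,0,0],0]]'
```

```text
time: 4.78
position: [0.4987, -0.041, 0.0674]
eef_rot: [-3.14, 0.087, 0.005]
wrist_force: [-0.1, -0.4, -0.8]
opening: -0.001
grip_force: 0.0
```

```bash
python3 -m inch '[[[0,0,0.004],[0,0,0],0],[[0,0,0.004],[0,0,0],0],[[0,0,0.002],[0,0,0],0],[[0,0,0],[0,0,0],0]]'; python3 - <<'E'
from h import *
p=manip.get_image("scene");print([manip.landmark_of('flap_edge',p)[:2]])
cv2.imwrite('pics/c.png',cv2.resize(p['frame'][110:310,150:340],None,fx=3,fy=3,interpolation=2))
E
```

```text
time: 5.12
position: [0.4995, -0.0408, 0.0589]
eef_rot: [3.14, -0.086, -0.001]
wrist_force: [0.4, -0.1, -0.4]
opening: 0.002
grip_force: 0.0
[[{'location': [222.3, 280.5], 'score': 0.72}]]
```

View pics/c.png

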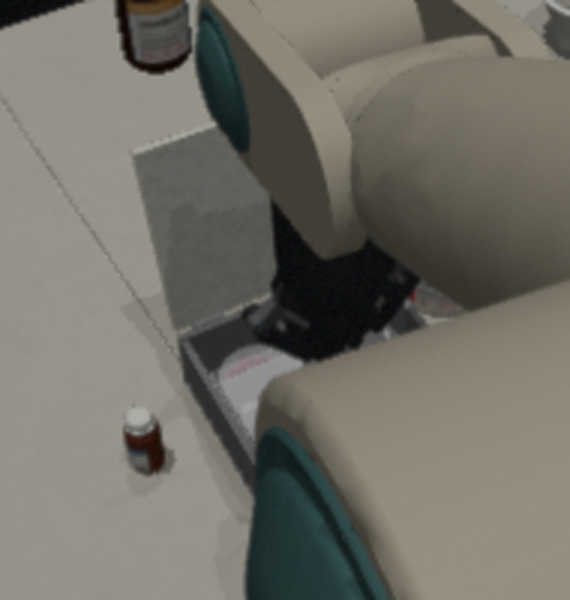

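The flap is now down inside the box, a light plate at about (250, 375) in the crop, and the cover still stands. I press in small steps until the stop is felt.

```bash
python3 -m inch '[[[0,0,0.001],[0,0,0],0],[[0,0,0.001],[0,0,0],0],[[0,0,0.001],[0,0,0],0],[[0,0,0],[0,0,0],0]]'
```

```text
time: 5.55
position: [0.4998, -0.0411, 0.057]
eef_rot: [3.14, -0.087, 0.001]
wrist_force: [-1.6, 0.5, 3.1]
opening: -0.003
grip_force: 2.2
```

```bash
python3 -m inch '[[[0,0,0.001],[0,0,0],0],[[0,0,0.001],[0,0,0],0],[[0,0,0],[0,0,0],0]]'
```

```text
time: 5.8
position: [0.5001, -0.0411, 0.0566]
eef_rot: [3.14, -0.087, 0.001]
wrist_force: [-7.9, 1.7, 16.8]
opening: -0.001
grip_force: 8.7
```

```bash
python3 -m inch '[[[0,0,-0.034],[0,0,0],0],[[0,0,-0.034],[0,0,0],0],[[0,0,-0.034],[0,0,0],0],[[0,0,-0.034],[0,0,0],0],[[0,0,-0.034],[0,0,0],0],[[0,0,-0.034],[0,0,0],0],[[0,0,-0.01],[0,0,0],0],[[0.0,0,0],[0,0,0],0]]'; python3 - <<'E'
from h import *
p=manip.get_image("top");print([manip.landmark_of(q,p)[:2] for q in('flap_edge','cover_edge')])
cv2.imwrite('pics/d.png',cv2.resize(p['frame'][130:290,150:340],None,fx=3,fy=3,interpolation=2))
E
```

```text
time: 6.47
position: [0.5006, -0.0412, 0.2719]
eef_rot: [3.139, -0.087, 0.011]
wrist_force: [-0.4, 0.7, 0.2]
opening: -0.001
grip_force: 0.0
[[{'location': [226.6, 256.4], 'score': 0.9}, {'location': [244.5, 224.0], 'score': 0.21}], [{'location': [216.7, 252.4], 'score': 0.41}]]
```

View pics/d.png

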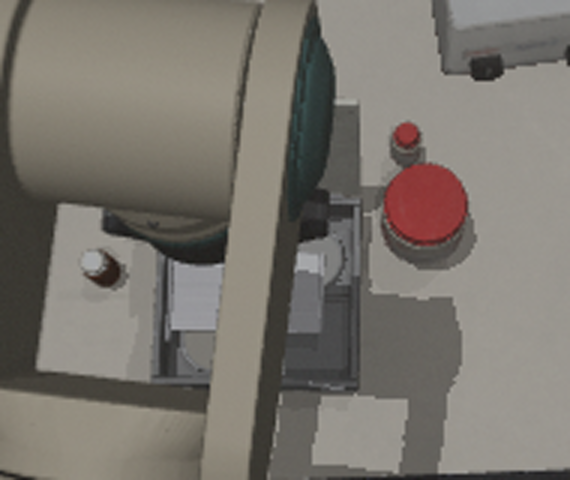

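The flap lies flat across the box in the top view (edge at about col 256, row 227), and the vials and jar are unmoved. Next I go over the cover to its back side.

```bash
python3 -m inch '[[[0.033,-0.002,0],[0,0,0],0],[[0.033,-0.002,0],[0,0,0],0],[[0.033,-0.002,0],[0,0,0],0],[[0.033,-0.002,0],[0,0,0],0],[[0.033,0,0],[0,0,0],0],[[0,0,0],[0,0,0],0],[[0,0,0.04],[0,0,0],0],[[0,0,0.03],[0,0,0],0],[[0,0,0.01],[0,0,0],0],[[0,0,0],[0,0,0],0]]'; python3 - <<'E'
from h import *
p=manip.get_image("scene");print([manip.landmark_of(q,p)[:2] for q in('flap_edge','cover_edge')])
cv2.imwrite('pics/e.png',cv2.resize(p['frame'][90:290,130:340],None,fx=3,fy=3,interpolation=2))
E
```

```text
time: 7.45
position: [0.6626, -0.0419, 0.1827]
eef_rot: [-3.14, 0.087, 0.015]
wrist_force: [0.5, -0.6, -0.2]
opening: -0.002
grip_force: 0.0
[[], [{'location': [146.2, 231.4], 'score': 0.51}]]
```

View pics/e.png

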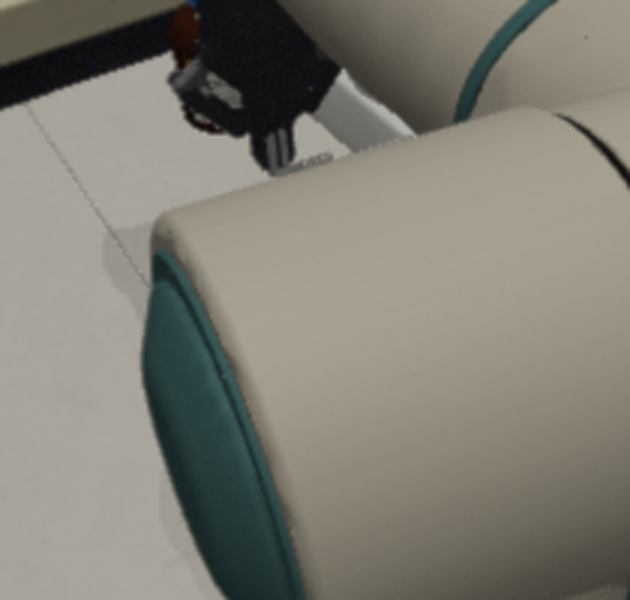

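The fingertips sit just behind the cover's free edge (about (275, 165) in the crop). I push it forward along the arc.

```bash
python3 -m inch '[[[-0.014,0,0],[0,0,0],0],[[-0.014,0,0],[0,0,0],0],[[-0.013,0,0],[0,0,0],0],[[-0.013,0,0],[0,0,0],0],[[-0.013,0,0],[0,0,0],0],[[-0.013,0,0.001],[0,0,0],0],[[-0.014,0,0.002],[0,0,0],0],[[-0.013,0,0.002],[0,0,0],0],[[-0.012,0,0.005],[0,0,0],0],[[0,0,0],[0,0,0],0]]'
```

```text
time: 8.43
position: [0.5455, -0.0356, 0.1807]
eef_rot: [3.14, -0.087, 0.006]
wrist_force: [-0.2, 0.2, 0.4]
opening: -0.001
grip_force: 0.0
```

```bash
python3 -m inch '[[[-0.012,0,0.006],[0,0,0],0],[[-0.012,0,0.007],[0,0,0],0],[[-0.010,0,0.009],[0,0,0],0],[[-0.009,0,0.010],[0,0,0],0],[[-0.008,0,0.010],[0,0,0],0],[[-0.005,0,0.009],[0,0,0],0],[[-0.004,0,0.009],[0,0,0],0],[[-0.004,0,0.009],[0,0,0],0],[[0,0,0],[0,0,0],0]]'
```

```text
time: 9.18
position: [0.4812, -0.0319, 0.1077]
eef_rot: [-3.14, 0.087, 0.004]
wrist_force: [0.1, 0.7, -0.3]
opening: -0.003
grip_force: 0.0
```

```bash
python3 - <<'E'
from h import *
p=manip.get_image("scene");print([manip.landmark_of(q,p)[:2] for q in('cover_edge','cover_hinge')])
cv2.imwrite('pics/f.png',cv2.resize(p['frame'][90:310,130:340],None,fx=2.7,fy=2.7,interpolation=2))
E
```

```text
[[{'location': [240.2, 273.7], 'score': 0.63}, {'location': [245.9, 261.4], 'score': 0.42}], [{'location': [204.8, 243.2], 'score': 0.9}]]
```

View pics/f.png

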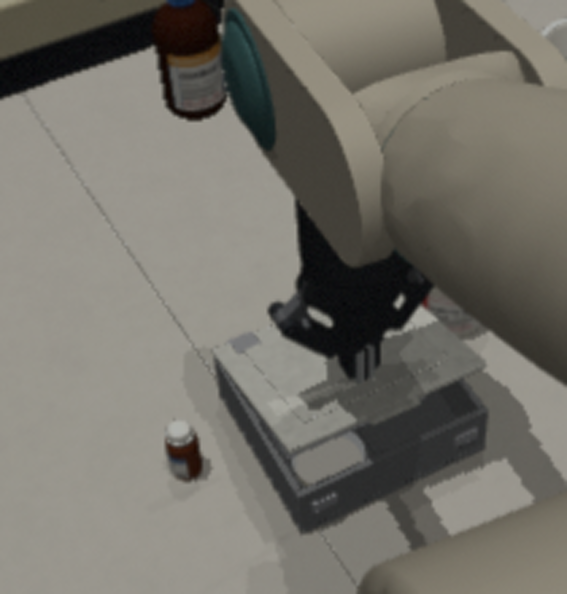

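The cover is now partly shut over the flat flap (free edge at about (390, 395) in the crop), with the fingertip on top of it. I keep going down, more slowly near the stop.

```bash
python3 -m inch '[[[-0.003,0,0.007],[0,0,0],0],[[-0.001,0,0.007],[0,0,0],0],[[-0.001,0,0.006],[0,0,0],0],[[0,0,0.005],[0,0,0],0],[[0,0,0.003],[0,0,0],0],[[0,0,0.002],[0,0,0],0],[[0,0,0],[0,0,0],0],[[0,0,0],[0,0,0],0]]'
```

```text
time: 10.0
position: [0.4772, -0.0318, 0.0793]
eef_rot: [3.14, -0.087, 0.0]
wrist_force: [-0.1, 0.6, 0.7]
opening: -0.001
grip_force: 0.0
```

```bash
python3 -m inch '[[[0,0,0.001],[0,0,0],0],[[0,0,0.001],[0,0,0],0],[[0,0,0],[0,0,0],0]]'
```

```text
time: 10.25
position: [0.4772, -0.0318, 0.0773]
eef_rot: [3.14, -0.087, 0.001]
wrist_force: [0.5, -0.4, -0.6]
opening: 0.001
grip_force: 0.0
```

```bash
python3 -m inch '[[[0,0,0.001],[0,0,0],0],[[0,0,0.001],[0,0,0],0],[[0,0,0.001],[0,0,0],0],[[0,0,0],[0,0,0],0]]'
```

```text
time: 10.58
position: [0.4772, -0.0318, 0.0749]
eef_rot: [3.14, -0.087, 0.0]
wrist_force: [-2.5, 0.7, 5.6]
opening: 0.004
grip_force: 3.1
```

```bash
python3 -m inch '[[[0,0,0.001],[0,0,0],0],[[0,0,0.001],[0,0,0],0],[[0,0,0],[0,0,0],0],[[0,0,0],[0,0,0],0]]'
```

```text
time: 10.92
position: [0.4772, -0.0318, 0.0747]
eef_rot: [3.14, -0.086, 0.0]
wrist_force: [-11.8, 0.7, 20.2]
opening: -0.005
grip_force: 9.9
```

The stop is felt at tip z = 0.0557 m with 20 N, against 56 mm expected for a shut cover. I retreat and check.

```bash
python3 -m inch '[[[0,0,-0.003],[0,0,0],0],[[0,0,-0.02],[0,0,0],0],[[0,0,-0.04],[0,0,0],0],[[0,0,-0.04],[0,0,0],0],[[0,0,-0.04],[0,0,0],0],[[-0.03,0.02,-0.01],[0,0,0],0],[[-0.03,0.02,0],[0,0,0],0],[[0,0.035,0],[0,0,0],0],[[0,0.035,0],[0,0,0],0],[[0,0.035,0],[0,0,0],0]]'; python3 -m inch '[[[0,0.035,0],[0,0,0],0],[[0,0.035,0],[0,0,0],0],[[0,0.035,0],[0,0,0],0],[[0,0.035,0],[0,0,0],0],[[0,0.035,0],[0,0,0],0],[[0,0,0],[0,0,0],0],[[0,0,0],[0,0,0],0],[[0,0,0],[0,0,0],0]]'; python3 - <<'E'
from h import *
p=manip.get_image("scene");t=manip.get_image("top")
a,b=[manip.landmark_of('cover_edge',x) for x in(p,t)];print(a[:1],b[:1]); print(a and b and tri((p,t),(a[0]['location'],b[0]['location'])))
cv2.imwrite('pics/g.png',cv2.resize(p['frame'][110:310,150:340],None,fx=3,fy=3,interpolation=2))
E
```

```text
time: 11.75
position: [0.4086, -0.1744, 0.2256]
eef_rot: [3.14, -0.085, 0.002]
wrist_force: [0.6, -0.1, 0.0]
opening: 0.003
grip_force: 0.0
time: 12.42
position: [0.3995, -0.3475, 0.2249]
eef_rot: [-3.14, 0.087, 0.001]
wrist_force: [0.3, 0.5, -0.1]
opening: 0.0
grip_force: 0.0
[{'location': [256.0, 277.4], 'score': 0.88}] [{'location': [255.4, 235.8], 'score': 0.6}]
[ 0.43537991 -0.03491708  0.04560533]
```

View pics/g.png

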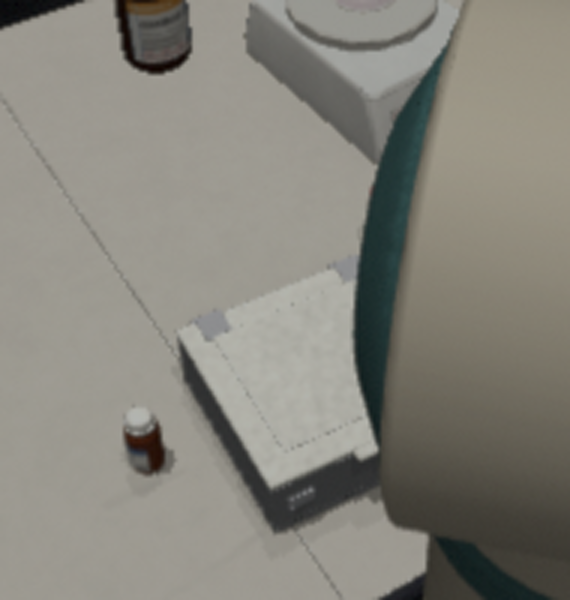

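The cover is flush on the rim (front corner at about (275, 490) in the crop), and the amber vial is where it was. The robot is clear, so I hand in.

```bash
python3 -c "from rig import manip; print(manip.job_done())"
```

```text
the job is handed in; nothing more can be done
None
```

I folded the flap flat and pressed the cover fully shut, with peak readings of about 17 N and 23 N at the stops. I handed the job in at about 12.5 s with the arm clear; hand-in returned no verdict, and the jar and white vial were last seen in place before the cover was closed.

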